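# Set and lock the press-down plunger of a cracker keeper

## Task

Turn the green handle of the cracker keeper anticlockwise to unlock its telescoping rod, push the rod down until the orange disc sits snugly on the crackers (firm enough to hold them still, gentle enough not to crush them), then turn the handle back clockwise as far as it goes so the rod stays locked there, and let go. Leave the other things on the counter where they are.

Things in the scene. Friction and masses are not known exactly. Their poses are not given: they have to be found in the camera images.
- keeper: Fixed cracker keeper: clear bin 120 x 120 mm on a 140 x 140 mm black mat. Origin: centre of the underside, on the counter; z up. White lid 126 x 126 mm, top at 142 mm; a grey sleeve 28 mm across on its centre ends at 157 mm. An 18 mm rod slides upright through it on the z axis, green handle on top, soft orange disc (86 mm across) at its foot in the bin. Things nearby are up to 120 mm tall.
- handle_mid (a point): Centre of the green bar handle on the rod's top: 56 mm long (x axis of this point), 16 mm thick (y axis), 30 mm tall (z, up); white mark on top at the +x end. Its height over the counter is 262 mm minus joint plunger. It turns and slides with the rod; below it the rod is bare.
- plunger (a joint): Slide of the rod, m: 0 = fully up, grows downward to 0.075. Starts locked at 0.004 to 0.020. A return spring lifts it: unlocked, a downward push rising slowly from about 2 N (top) to 6 N (bottom), plus 0.7 N friction, moves it, and it rises if let go. Locked, it holds against about 20 N, giving under 1 mm.
- handle (a joint): Turn of handle and rod about the vertical, rad: 0 = locked (clockwise stop seen from above, bar parallel to the keeper's x axis), grows anticlockwise to a stop at 1.1. The rod is free above 0.75 and firmly locked below 0.15. Turning takes 0.2 to 0.3 N m; it stays where it is left.
- crackers: Stack of round tan crackers, 82 mm across, under the disc. This origin is the centre of the bin's floor, NOT the stack's top: its height (57 to 84 mm) is not measured and differs each time, so the disc meets it at a plunger value of 0.035 to 0.062. The soft disc yields 0.5 mm per N. Snug is 2 to 12 N on the crackers; over 18 N they break.

How it is judged (in metres and radians):
On the way, in this order (a step that is already met when the one before it is completed fails the run):
1. the handle is turned anticlockwise until the rod is unlocked (over 0.75 rad) (value of joint handle above 0.75 rad), for 0.1 s.
2. with the rod still unlocked, the disc is pressed on the crackers with at least 2 N (value of joint handle above 0.7 rad and contact force between crackers and anything else above 2 N), for 0.2 s.
At the end, for the whole second after the job is handed in: The handle is turned back to its locked stop (below 0.15 rad), the rod stands still, and the disc, left alone, presses on the crackers with 2 to 12 N (value of joint handle below 0.15 rad and contact force between crackers and anything else between 2 and 12 N and velocity of joint plunger between -0.002 and 0.002 m/s); the robot touches nothing.
It fails at once if the crackers are pressed with more than 18 N (contact force between crackers and anything else above 18 N).
It fails at once if another thing on the counter is moved by more than 30 mm (distance of any of cookie_jar, can1, can2, carton, mug, basket, spoon from where it was at the start of the episode above 0.03 m).
It also fails if it takes over 58 s, if anything falls off the work surface, if the arm or the gripper's body presses on something with over 40 N, if the wrist force passes 120 N, or if a joint passes its speed limit or range.

## Robot

A 6-joint arm with a two-finger parallel gripper is mounted at the origin on the work surface. World frame = base frame: x ahead of the robot, y to its left, z up, the work surface at z = 0. Lengths are in m, angles in degrees, forces in N, time in s.
With the tool pointing down it reaches from about 0.275 to 0.75 m from the base axis. Payload 10.2 kg.
Tool frame: the origin (TCP) lies on the centre line of the jaws, within the pads' length; the fingertips stand 25 mm ahead of it and the grasp point (between the pads) lies 6 mm ahead of it; z points along the fingers, y is the line along which they close (so a half turn about z gives the same grasp; the last joint's range is limited). The gripper opens to 85 mm and grips with 20 to 120 N. Pads are 22 mm wide; open, the fingers measure 114 mm over their backs; the gripper's body (76 mm by 85 mm) begins 54 mm behind the grasp point. The pads swing forward as they close: fully open they stand 13 mm farther back than shut.
Start: joints at [59.622, 17.928, 85.812, -0, 76.261, -12.8], TCP at [0.159, 0.5, 0.256] pointing down, gripper open.
Joint ranges: [-168.41, 168.41], [-55.51, 124.54], [10.69, 146.95], [-70.63, 250.63], [1, 178], [-165.06, 165.06]. Speed limits (degrees/s): [136.94, 136.94, 172.46, 180, 180, 180].

## Interface

Orientations are given as [roll, pitch, yaw] about the fixed x, y, z axes, in that order (R = Rz(yaw) Ry(pitch) Rx(roll)).
In Python, from rig import env gives the robot as it stands.
- The arm moves only by the tool arm_command, never from a script. Its argument "series" is a list of rows, each an object with "turn": the turn, a rotation vector about the tool's x, y, z in rad, a list of three; "offset": the shift along the tool's x, y, z in cm, a list of three; "jaw": the closure in counts, from 0 (fully open) to 255 (shut). In form: [{"turn": [wx, wy, wz], "offset": [dx, dy, dz], "jaw": jaw}, ...]. A call has 1 to 10 rows; each row shifts and turns the commanded pose from where the row before left it, along the tool's axes as they then stand; what a row does not reach is not made up. A row lasts 1/8 s, in which the tool goes at most 62.5 mm and 10.7 degrees, less where a joint would pass 70% of its speed; a pose out of reach is approached as far as the arm can. A call is refused whole if a number of a shift passes 6.25 or a number of a turn 0.188, either way. A call with a gripper value outside its range is refused whole. The fingers move at their own pace and stop on an object; "grip_force" is the grip in N (left out, the last holds). Time passes only in rows, so rows that do not move let the fingers close. It gives the time, the measured TCP pose, the force, the opening and the grip force at its end, in the units of the state.
- env.observe(): the state, without advancing time (a new reading comes with each control period).
- env.grab_frame(name): name is "side" or "top"; returns the picture (384x512x3 uint8, red, green, blue); there is no depth.
- env.calibration(name): a dict with "fx", "fy", "cx", "cy" (pixels), "dist_coeffs" ([k1, k2, p1, p2, k3] as OpenCV has them; the pictures are not rectified), "world_from_camera" (4x4, takes a point from camera to world coordinates). Camera axes: x right, y up, looking along -z (the intrinsics and any distortion apply to the point x, -y, -z); pixel columns grow to the right and rows downward; lengths in m; the calibration is good to about 2 mm. A picture is of the moment at which its call begins. calibration takes no time and is no camera call.
- env.close_job(): hands the job in; it is judged then, once.
The state is a dict: "time_s": time; "joint_pos": joint angles; "dq": joint speeds; "tau": joint torques, N m; "tcp_pos": TCP position; "ee_rot": TCP orientation; "contact_force": force on the tool from outside, world axes, zero at the start; "ft_torque": the same for the moment, N m; "width": finger opening in m; "grip_force": force on a finger pad.
Only numpy, scipy, OpenCV 4.12 (cv2) and the standard library are available. Lean on these libraries where they do the work, as an engineer would, in place of code of your own. Each camera call takes 0.05 s, during which the arm holds its last target. There are 200 camera calls.

## Working session

There is one attempt and no reset: what is moved stays moved. The work goes in short steps, Python scripts to look and compute and a tool call to move; the robot and the scene stay as the last step left them, time stands still between calls to the robot, and variables do not carry over. Pictures are saved under pics/ and viewed, at most 10 in all, crops included, and the job is handed in when it is done.

Besides the shell and the picture viewer there is one more tool, called after "Request:" in YAML: its name, and indented under it one key for each argument. arm_command: Moves the arm, as the interface text tells. Its arguments: {"type":"object","properties":{"series":{"type":"array"},"grip_force":{"type":"number"}},"required":["series"]}

```bash
mkdir -p pics; python3 - <<'E'
from rig import env
import cv2
for n in("side","top"):
    f=env.grab_frame(n); cv2.imwrite(f"pics/{n}0.png",f[:,:,::-1])
    c=env.calibration(n); print(n,c)
s=env.observe(); print(s)
E
```

```text
side {'fx': 431.45300623140196, 'fy': 431.45300623140196, 'cx': 250.3057927774772, 'cy': 190.66900588634704, 'dist_coeffs': array([-0.13916775,  0.        ,  0.        ,  0.        ,  0.        ]), 'world_from_camera': array([[-0.73728427,  0.52714493, -0.42252826,  0.230728  ],
       [-0.67557872, -0.57315465,  0.46377489,  0.29503411],
       [ 0.00230255,  0.62738503,  0.7787058 ,  0.77517107],
       [ 0.        ,  0.        ,  0.        ,  1.        ]])}
top {'fx': 355.36028646787696, 'fy': 355.36028646787696, 'cx': 254.63686533110683, 'cy': 191.2045369343259, 'dist_coeffs': array([-0.00313755,  0.        ,  0.        ,  0.        ,  0.        ]), 'world_from_camera': array([[ 0.00511368,  0.99640829, -0.08452441,  0.48526678],
       [-0.999527  ,  0.00252975, -0.03064911, -0.06682731],
       [-0.0303252 ,  0.08464116,  0.99594993,  0.83330646],
       [ 0.        ,  0.        ,  0.        ,  1.        ]])}
{'time_s': 0.1, 'joint_pos': array([ 5.96230493e+01,  1.79553870e+01,  8.58494329e+01, -1.89835943e-03,
        7.62616947e+01, -1.28007083e+01]), 'dq': array([ 0.06001546,  0.05594729, -0.19524076, -0.00083238, -0.05805386,
       -0.04262943]), 'tau': array([ 3.90181391e-03, -4.12902439e+01, -2.60142589e+01, -1.23791856e-04,
        3.04055437e-03, -1.45155354e-05]), 'tcp_pos': array([0.15845609, 0.50030059, 0.25580136]), 'ee_rot': array([-1.79934730e+02, -1.29393115e-02,  1.62424202e+02]), 'contact_force': array([ 0.33965099,  1.16034575, -0.56010509]), 'ft_torque': array([ 0.00833189,  0.08137988, -0.01451923]), 'grip_force': 0.0, 'width': 0.08494960804653283}
```

View pics/side0.png

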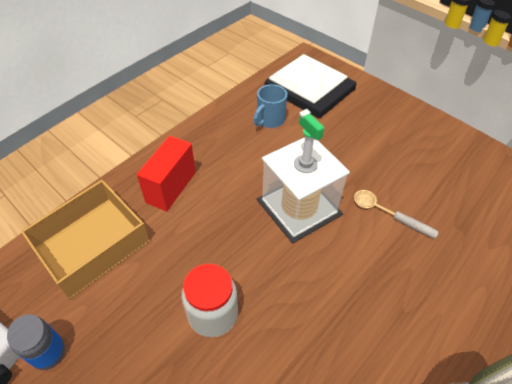

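View pics/top0.png

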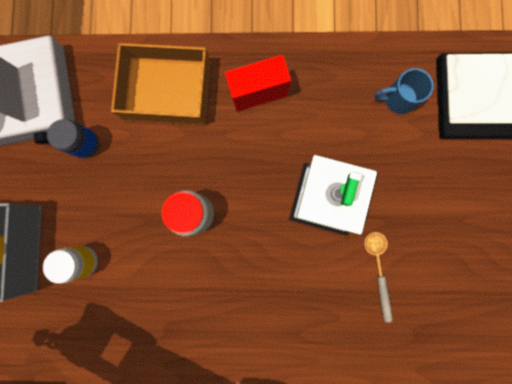

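The side view shows the keeper at about (303,190), with the green handle at (312,127). In the top view the lid is at about (336,195) and the handle at (351,189), with its white mark toward +x (image up).

```bash
cat > h.py <<'E'
import numpy as np, cv2
from rig import env
def ray(n,uv):
    c=env.calibration(n); K=np.array([[c['fx'],0,c['cx']],[0,c['fy'],c['cy']],[0,0,1]])
    p=cv2.undistortPoints(np.array([[uv]],float),K,c['dist_coeffs'])[0,0]
    T=c['world_from_camera']; return T[:3,3],T[:3,:3]@np.array([p[0],-p[1],-1])
def onz(n,uv,z):
    o,d=ray(n,uv); return o+d*(z-o[2])/d[2]
def cross(ua,ub):
    (o,d),(p,e)=ray("side",ua),ray("top",ub)
    s=np.linalg.lstsq(np.c_[d,-e],p-o,rcond=None)[0]
    a,b=o+d*s[0],p+e*s[1]; return (a+b)/2,np.linalg.norm(a-b)
def green(f):
    h=cv2.cvtColor(f,cv2.COLOR_RGB2HSV); m=cv2.inRange(h,(50,120,50),(80,255,255))
    c=max(cv2.findContours(m,0,2)[0],key=cv2.contourArea); return c
E
python3 - <<'E'
from h import *
T=env.grab_frame("top");S=env.grab_frame("side")
gt,gs=green(T),green(S)
for c in(gt,gs): print(cv2.minAreaRect(c),cv2.boundingRect(c))
ct,cs=[cv2.minAreaRect(c)[0] for c in(gt,gs)]
print("green pt",cross(cs,ct))
h=cv2.cvtColor(T,cv2.COLOR_RGB2HSV); m=cv2.inRange(h,(0,0,190),(180,50,255)); m[:,:285]=0;m[:,390:]=0;m[:145]=0;m[245:]=0
c=max(cv2.findContours(m,0,2)[0],key=cv2.contourArea); r=cv2.minAreaRect(cv2.convexHull(c)); print("lid",r)
b=[onz("top",p,.142) for p in cv2.boxPoints(r)]
print(np.round(b,4),np.mean(b,0),[np.linalg.norm(b[i]-b[i-1]) for i in range(4)])
e=b[1]-b[0];print("ang",np.degrees(np.arctan2(e[1],e[0])))
m=m.copy();hh=cv2.drawContours(np.zeros_like(m),[gt],0,255,-1)
for z in(.25,.26,.27):
    q=cv2.boxPoints(cv2.minAreaRect(gt)); print(z,np.round([onz("top",p,z) for p in q],4).tolist())
I=np.hstack([cv2.resize(T[140:250,280:400],(400,367),interpolation=2),cv2.resize(S[90:250,240:360],(275,367),interpolation=2)]);cv2.imwrite("pics/c.png",I[:,:,::-1])
E
```

```text
((347.2059020996094, 191.1764678955078), (15.037208557128906, 25.951313018798828), 14.03624439239502) (340, 179, 18, 26)
((311.70001220703125, 126.90000915527344), (26.385601043701172, 19.230182647705078), 63.43495178222656) (300, 114, 24, 25)
green pt (array([ 0.53494118, -0.20091844,  0.24865486]), np.float64(0.0009191760368219729))
lid ((335.75628662109375, 193.92079162597656), (69.20472717285156, 65.3663330078125), 14.826481819152832)
[[ 0.4947 -0.1219  0.142 ]
 [ 0.6185 -0.1551  0.142 ]
 [ 0.5836 -0.2843  0.142 ]
 [ 0.4614 -0.2496  0.142 ]] [ 0.53955187 -0.20274741  0.142     ] [np.float64(0.13199547866087463), np.float64(0.12820023701689284), np.float64(0.13379555605706953), np.float64(0.12699033086891975)]
ang -15.030378166655277
0.25 [[0.5175, -0.1831, 0.25], [0.5589, -0.194, 0.25], [0.5529, -0.2176, 0.25], [0.5117, -0.2067, 0.25]]
0.26 [[0.517, -0.1811, 0.26], [0.5577, -0.1918, 0.26], [0.5518, -0.215, 0.26], [0.5112, -0.2043, 0.26]]
0.27 [[0.5164, -0.1791, 0.27], [0.5564, -0.1896, 0.27], [0.5506, -0.2125, 0.27], [0.5107, -0.2019, 0.27]]
```

View pics/c.png

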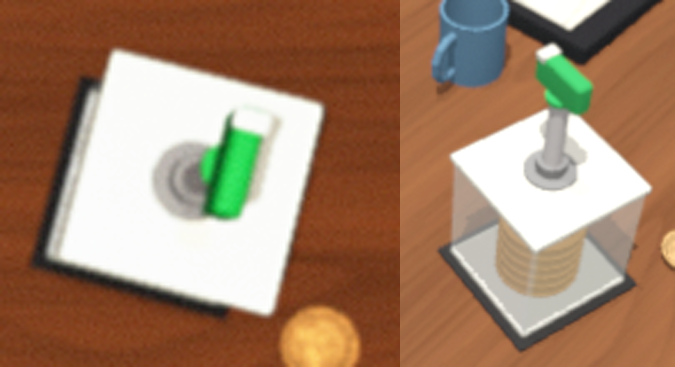

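The crop shows the lid, its edges turned about -15°. The bar is parallel to that, with the white mark at the far (+x) end and its centre at about top pixel (352,189). I'll travel there above everything, then turn to yaw -15°.

```bash
python3 - <<'E'
from h import *
print("sleeve",onz("top",(337.6,194),.157))
for z in(.26,.265,.27): print(z,onz("top",(352,189),z))
E
```

```text
sleeve [ 0.53774272 -0.20345172  0.157     ]
0.26 [ 0.53787674 -0.20576768  0.26      ]
0.265 [ 0.53741792 -0.20455593  0.265     ]
0.27 [ 0.53695909 -0.20334418  0.27      ]
```

Request:
arm_command:
  series:
    - {"turn": [0,0,0],"offset": [0,0,-5],"jaw": 0}
    - {"turn": [0,0,0],"offset": [0,0,-4],"jaw": 0}
    - {"turn": [0,0,0],"offset": [-3.8,-3.7,0],"jaw": 0}
    - {"turn": [0,0,0],"offset": [-3.8,-3.7,0],"jaw": 0}
    - {"turn": [0,0,0],"offset": [-3.8,-3.7,0],"jaw": 0}
    - {"turn": [0,0,0],"offset": [-3.8,-3.7,0],"jaw": 0}
    - {"turn": [0,0,0],"offset": [-3.8,-3.7,0],"jaw": 0}
    - {"turn": [0,0,0],"offset": [-3.8,-3.7,0],"jaw": 0}
    - {"turn": [0,0,0],"offset": [-3.8,-3.7,0],"jaw": 0}
    - {"turn": [0,0,0],"offset": [-3.8,-3.7,0],"jaw": 0}

```text
time_s: 1.45
tcp_pos: [0.3594, 0.1249, 0.3464]
ee_rot: [180.0, 0.0, 162.4]
contact_force: [0.7, 0.2, 0.5]
width: 0.0851
grip_force: 0.0
```

Request:
arm_command:
  series:
    - {"turn": [0,0,0],"offset": [-3.8,-3.7,0],"jaw": 0}
    - {"turn": [0,0,0],"offset": [-3.8,-3.7,0],"jaw": 0}
    - {"turn": [0,0,0],"offset": [-3.8,-3.7,0],"jaw": 0}
    - {"turn": [0,0,0],"offset": [-3.8,-3.7,0],"jaw": 0}
    - {"turn": [0,0,0],"offset": [-3.8,-3.7,0],"jaw": 0}
    - {"turn": [0,0,0],"offset": [-3.8,-3.7,0],"jaw": 0}
    - {"turn": [0,0,0],"offset": [-3.8,-3.7,0],"jaw": 0}
    - {"turn": [0,0,0.18],"offset": [0,0,0],"jaw": 0}
    - {"turn": [0,0,0.18],"offset": [0,0,0],"jaw": 0}
    - {"turn": [0,0,0.18],"offset": [0,0,0],"jaw": 0}

```text
time_s: 2.7
tcp_pos: [0.5343, -0.2009, 0.346]
ee_rot: [-180.0, -0.0, 131.1]
contact_force: [0.7, -0.5, -0.3]
width: 0.0854
grip_force: 0.0
```

Request:
arm_command:
  series:
    - {"turn": [0,0,0.18],"offset": [0,0,0],"jaw": 0}
    - {"turn": [0,0,0.18],"offset": [0,0,0],"jaw": 0}
    - {"turn": [0,0,0.18],"offset": [0,0,0],"jaw": 0}
    - {"turn": [0,0,0.18],"offset": [0,0,0],"jaw": 0}
    - {"turn": [0,0,0.18],"offset": [0,0,0],"jaw": 0}
    - {"turn": [0,0,0.18],"offset": [0,0,0],"jaw": 0}
    - {"turn": [0,0,0.18],"offset": [0,0,0],"jaw": 0}
    - {"turn": [0,0,0.18],"offset": [0,0,0],"jaw": 0}
    - {"turn": [0,0,0.18],"offset": [0,0,0],"jaw": 0}
    - {"turn": [0,0,0.18],"offset": [0,0,0],"jaw": 0}

```text
time_s: 3.95
tcp_pos: [0.5343, -0.2007, 0.3461]
ee_rot: [-180.0, 0.0, 28.0]
contact_force: [-0.4, 1.1, -0.2]
width: 0.0852
grip_force: 0.0
```

Request:
arm_command:
  series:
    - {"turn": [0,0,0.18],"offset": [0,0,0],"jaw": 0}
    - {"turn": [0,0,0.18],"offset": [0,0,0],"jaw": 0}
    - {"turn": [0,0,0.18],"offset": [0,0,0],"jaw": 0}
    - {"turn": [0,0,0.18],"offset": [0,0,0],"jaw": 0}
    - {"turn": [0,0,0],"offset": [0,0,0],"jaw": 0}
    - {"turn": [0,0,0],"offset": [0,0,0],"jaw": 0}

```text
time_s: 4.7
tcp_pos: [0.5343, -0.2007, 0.3462]
ee_rot: [-180.0, 0.0, -12.7]
contact_force: [0.3, 0.6, 0.2]
width: 0.0855
grip_force: 0.0
```

Request:
arm_command:
  series:
    - {"turn": [0,0,0.04],"offset": [0,0,0],"jaw": 0}
    - {"turn": [0,0,0],"offset": [0.4,0.2,0],"jaw": 0}
    - {"turn": [0,0,0],"offset": [0,0,2.5],"jaw": 0}
    - {"turn": [0,0,0],"offset": [0,0,2.5],"jaw": 0}
    - {"turn": [0,0,0],"offset": [0,0,2.0],"jaw": 0}
    - {"turn": [0,0,0],"offset": [0,0,1.7],"jaw": 0}
    - {"turn": [0,0,0],"offset": [0,0,0],"jaw": 0}

```text
time_s: 5.58
tcp_pos: [0.5375, -0.2037, 0.2583]
ee_rot: [-180.0, 0.1, -15.1]
contact_force: [-0.2, 0.3, 1.2]
width: 0.0853
grip_force: 0.0
```

```bash
python3 - <<'E'
from h import *
S=env.grab_frame("side");T=env.grab_frame("top")
I=np.hstack([cv2.resize(S[60:230,220:390],(450,450),interpolation=2),cv2.resize(T[140:250,290:400],(350,450),interpolation=2)]);cv2.imwrite("pics/d.png",I[:,:,::-1])
s=env.observe();print(s['tcp_pos'],s['contact_force'])
E
```

```text
[ 0.53794652 -0.20393079  0.25994504] [0.28449866 0.41970572 0.5863041 ]
```

View pics/d.png

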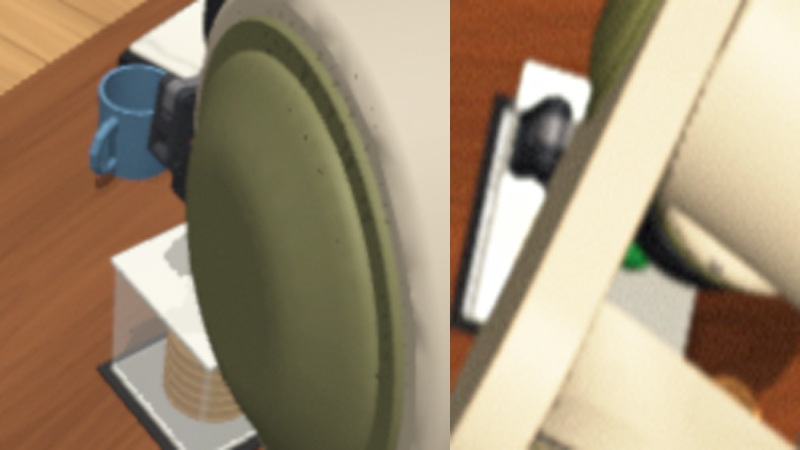

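The arm hides the handle in both views; only a sliver of green shows at the right, so I'll close gently and go by width and force.

Request:
arm_command:
  series:
    - {"turn": [0,0,0],"offset": [0,0,0],"jaw": 255}
    - {"turn": [0,0,0],"offset": [0,0,0],"jaw": 255}
    - {"turn": [0,0,0],"offset": [0,0,0],"jaw": 255}
    - {"turn": [0,0,0],"offset": [0,0,0],"jaw": 255}
    - {"turn": [0,0,0],"offset": [0,0,0],"jaw": 255}
    - {"turn": [0,0,0],"offset": [0,0,0],"jaw": 255}
    - {"turn": [0,0,0],"offset": [0,0,0],"jaw": 255}
    - {"turn": [0,0,0],"offset": [0,0,0],"jaw": 255}
  grip_force: 20

```text
time_s: 6.68
tcp_pos: [0.5375, -0.2046, 0.2595]
ee_rot: [179.9, -0.0, -15.2]
contact_force: [-2.2, -5.1, 0.9]
width: 0.0154
grip_force: 27.5
```

Request:
arm_command:
  series:
    - {"turn": [0,0,0],"offset": [0,0.08,0],"jaw": 255}
    - {"turn": [0,0,0],"offset": [0,0,0],"jaw": 255}
    - {"turn": [0,0,0],"offset": [0,0,0],"jaw": 255}
    - {"turn": [0,0,0],"offset": [0,0,0],"jaw": 255}
  grip_force: 70

```text
time_s: 7.18
tcp_pos: [0.5375, -0.2046, 0.2596]
ee_rot: [180.0, -0.0, -15.2]
contact_force: [-1.7, -3.3, 4.8]
width: 0.0146
grip_force: 72.0
```

Request:
arm_command:
  series:
    - {"turn": [0,0,-0.1],"offset": [0,0,0],"jaw": 255}
    - {"turn": [0,0,-0.1],"offset": [0,0,0],"jaw": 255}
    - {"turn": [0,0,-0.1],"offset": [0,0,0],"jaw": 255}
    - {"turn": [0,0,0],"offset": [0,0,0],"jaw": 255}

```text
time_s: 7.68
tcp_pos: [0.5374, -0.2053, 0.2596]
ee_rot: [179.9, -0.0, 2.0]
contact_force: [-2.4, -6.8, 3.7]
width: 0.0145
grip_force: 71.9
```

```bash
python3 -c "
from h import *
s=env.observe();print(s['tcp_pos'],s['ee_rot'],s['contact_force'],s['ft_torque'])"
```

```text
[ 0.53742473 -0.20532568  0.25956386] [ 1.79897418e+02 -1.62350858e-02  2.03081916e+00] [-2.35220504 -6.81045178  3.74976974] [-0.69886077  0.31479793  0.27624797]
```

Request:
arm_command:
  series:
    - {"turn": [0,0,-0.1],"offset": [0.02,0.06,0],"jaw": 255}
    - {"turn": [0,0,-0.1],"offset": [0,0.05,0],"jaw": 255}
    - {"turn": [0,0,-0.1],"offset": [0,0,0],"jaw": 255}
    - {"turn": [0,0,-0.1],"offset": [0,0,0],"jaw": 255}
    - {"turn": [0,0,-0.1],"offset": [0,0,0],"jaw": 255}
    - {"turn": [0,0,-0.1],"offset": [0,0,0],"jaw": 255}
    - {"turn": [0,0,-0.08],"offset": [0,0,0],"jaw": 255}
    - {"turn": [0,0,0],"offset": [0,0,0],"jaw": 255}
    - {"turn": [0,0,0],"offset": [0,0,0],"jaw": 255}

```text
time_s: 8.8
tcp_pos: [0.538, -0.2068, 0.2595]
ee_rot: [179.8, 0.0, 40.9]
contact_force: [0.6, -9.4, 2.4]
width: 0.015
grip_force: 71.6
```

```bash
python3 -c "
from h import *
s=env.observe();print(s['tcp_pos'],s['ee_rot'],s['contact_force'],s['ft_torque'])"
```

```text
[ 0.53799625 -0.20679257  0.25950635] [1.79840532e+02 4.35832962e-02 4.09195731e+01] [ 0.55001635 -9.35455065  2.3792203 ] [-1.0169507  -0.01334455  0.17215633]
```

Request:
arm_command:
  series:
    - {"turn": [0,0,0],"offset": [-0.08,0.1,0],"jaw": 255}
    - {"turn": [0,0,0],"offset": [0,0,0.3],"jaw": 255}
    - {"turn": [0,0,0],"offset": [0,0,0.3],"jaw": 255}
    - {"turn": [0,0,0],"offset": [0,0,0.3],"jaw": 255}
    - {"turn": [0,0,0],"offset": [0,0,0.3],"jaw": 255}
    - {"turn": [0,0,0],"offset": [0,0,0],"jaw": 255}
    - {"turn": [0,0,0],"offset": [0,0,0],"jaw": 255}

```text
time_s: 9.68
tcp_pos: [0.538, -0.2069, 0.2472]
ee_rot: [180.0, -0.0, 41.0]
contact_force: [2.6, -3.7, 2.1]
width: 0.0147
grip_force: 71.7
```

Request:
arm_command:
  series:
    - {"turn": [0,0,0],"offset": [0,0,0.2],"jaw": 255}
    - {"turn": [0,0,0],"offset": [0,0,0.1],"jaw": 255}
    - {"turn": [0,0,0],"offset": [0,0,0],"jaw": 255}
    - {"turn": [0,0,0],"offset": [0,0,0],"jaw": 255}

```text
time_s: 10.18
tcp_pos: [0.538, -0.2069, 0.2442]
ee_rot: [180.0, -0.0, 41.0]
contact_force: [5.4, -4.7, 3.1]
width: 0.0146
grip_force: 71.7
```

Request:
arm_command:
  series:
    - {"turn": [0,0,0],"offset": [0,0,0.15],"jaw": 255}
    - {"turn": [0,0,0],"offset": [0,0,0.15],"jaw": 255}
    - {"turn": [0,0,0],"offset": [0,0,0],"jaw": 255}
    - {"turn": [0,0,0],"offset": [0,0,0],"jaw": 255}

```text
time_s: 10.68
tcp_pos: [0.538, -0.2069, 0.2412]
ee_rot: [180.0, -0.0, 41.0]
contact_force: [4.1, -4.1, 2.8]
width: 0.0145
grip_force: 71.8
```

Request:
arm_command:
  series:
    - {"turn": [0,0,0],"offset": [0,0,0.15],"jaw": 255}
    - {"turn": [0,0,0],"offset": [0,0,0.15],"jaw": 255}
    - {"turn": [0,0,0],"offset": [0,0,0],"jaw": 255}
    - {"turn": [0,0,0],"offset": [0,0,0],"jaw": 255}

```text
time_s: 11.18
tcp_pos: [0.538, -0.2069, 0.2382]
ee_rot: [180.0, -0.0, 41.0]
contact_force: [3.4, -3.5, 3.9]
width: 0.0148
grip_force: 71.8
```

Request:
arm_command:
  series:
    - {"turn": [0,0,0],"offset": [0,0,0.15],"jaw": 255}
    - {"turn": [0,0,0],"offset": [0,0,0.15],"jaw": 255}
    - {"turn": [0,0,0],"offset": [0,0,0],"jaw": 255}
    - {"turn": [0,0,0],"offset": [0,0,0],"jaw": 255}

```text
time_s: 11.68
tcp_pos: [0.538, -0.2069, 0.2352]
ee_rot: [180.0, -0.0, 41.0]
contact_force: [4.8, -4.4, 3.5]
width: 0.015
grip_force: 71.8
```

Request:
arm_command:
  series:
    - {"turn": [0,0,0],"offset": [0,0,0.15],"jaw": 255}
    - {"turn": [0,0,0],"offset": [0,0,0.1],"jaw": 255}
    - {"turn": [0,0,0],"offset": [0,0,0],"jaw": 255}
    - {"turn": [0,0,0],"offset": [0,0,0],"jaw": 255}

```text
time_s: 12.18
tcp_pos: [0.538, -0.2069, 0.2328]
ee_rot: [180.0, -0.0, 41.0]
contact_force: [3.4, -4.4, 3.6]
width: 0.0146
grip_force: 71.8
```

Request:
arm_command:
  series:
    - {"turn": [0,0,0],"offset": [0,0,0.15],"jaw": 255}
    - {"turn": [0,0,0],"offset": [0,0,0.1],"jaw": 255}
    - {"turn": [0,0,0],"offset": [0,0,0],"jaw": 255}
    - {"turn": [0,0,0],"offset": [0,0,0],"jaw": 255}

```text
time_s: 12.68
tcp_pos: [0.5379, -0.2069, 0.2302]
ee_rot: [180.0, -0.0, 41.0]
contact_force: [3.6, -3.0, 4.3]
width: 0.0147
grip_force: 71.9
```

Request:
arm_command:
  series:
    - {"turn": [0,0,0],"offset": [0,0,0.15],"jaw": 255}
    - {"turn": [0,0,0],"offset": [0,0,0.1],"jaw": 255}
    - {"turn": [0,0,0],"offset": [0,0,0],"jaw": 255}
    - {"turn": [0,0,0],"offset": [0,0,0],"jaw": 255}

```text
time_s: 13.18
tcp_pos: [0.538, -0.2069, 0.2281]
ee_rot: [180.0, -0.0, 41.0]
contact_force: [3.7, -4.4, 5.7]
width: 0.015
grip_force: 72.3
```

Request:
arm_command:
  series:
    - {"turn": [0,0,0],"offset": [0,0,0.1],"jaw": 255}
    - {"turn": [0,0,0],"offset": [0,0,0],"jaw": 255}
    - {"turn": [0,0,0],"offset": [0,0,0],"jaw": 255}

```text
time_s: 13.55
tcp_pos: [0.538, -0.2069, 0.2273]
ee_rot: [179.9, -0.0, 41.0]
contact_force: [3.5, -3.9, 8.1]
width: 0.0148
grip_force: 72.4
```

Request:
arm_command:
  series:
    - {"turn": [0,0,0],"offset": [0,0,0.1],"jaw": 255}
    - {"turn": [0,0,0],"offset": [0,0,0],"jaw": 255}
    - {"turn": [0,0,0],"offset": [0,0,0],"jaw": 255}

```text
time_s: 13.92
tcp_pos: [0.538, -0.2069, 0.2265]
ee_rot: [179.9, -0.0, 41.0]
contact_force: [3.8, -2.3, 9.3]
width: 0.0147
grip_force: 72.6
```

Request:
arm_command:
  series:
    - {"turn": [0,0,0],"offset": [0,0,0.08],"jaw": 255}
    - {"turn": [0,0,0],"offset": [0,0,0.08],"jaw": 255}
    - {"turn": [0,0,0],"offset": [0,0,0],"jaw": 255}
    - {"turn": [0,0,0],"offset": [0,0,0],"jaw": 255}
    - {"turn": [0,0,0],"offset": [0,0,0],"jaw": 255}

```text
time_s: 14.55
tcp_pos: [0.538, -0.2069, 0.2253]
ee_rot: [179.9, -0.0, 41.0]
contact_force: [0.2, -3.1, 10.9]
width: 0.0146
grip_force: 72.9
```

```bash
python3 -c "
from h import *
s=env.observe();print(s['tcp_pos'],s['ee_rot'],s['contact_force'],s['ft_torque'])"
```

```text
[ 0.53796851 -0.2069079   0.22529448] [ 1.79917202e+02 -2.52262805e-02  4.09605657e+01] [ 0.24727987 -3.08273005 10.89797303] [-0.10178054 -0.05390059  0.14593053]
```

Request:
arm_command:
  series:
    - {"turn": [0,0,0.12],"offset": [0,0,0],"jaw": 255}
    - {"turn": [0,0,0.12],"offset": [0,0,0],"jaw": 255}
    - {"turn": [0,0,0.12],"offset": [0,0,0],"jaw": 255}
    - {"turn": [0,0,0.12],"offset": [0,0,0],"jaw": 255}
    - {"turn": [0,0,0.12],"offset": [-0.03,-0.03,0],"jaw": 255}
    - {"turn": [0,0,0.12],"offset": [-0.03,-0.05,0],"jaw": 255}
    - {"turn": [0,0,0.12],"offset": [-0.03,-0.05,0],"jaw": 255}
    - {"turn": [0,0,0.12],"offset": [0,0,0],"jaw": 255}
    - {"turn": [0,0,0],"offset": [0,0,0],"jaw": 255}
    - {"turn": [0,0,0],"offset": [0,0,0],"jaw": 255}

```text
time_s: 15.8
tcp_pos: [0.5374, -0.2048, 0.2254]
ee_rot: [-179.9, -0.1, -14.0]
contact_force: [3.6, 2.3, 11.2]
width: 0.0147
grip_force: 73.0
```

```bash
python3 -c "
from h import *
s=env.observe();print(s['tcp_pos'],s['ee_rot'],s['contact_force'],s['ft_torque'])"
```

```text
[ 0.53736709 -0.20477775  0.22535269] [-1.79925120e+02 -1.14939710e-01 -1.40349846e+01] [ 3.61955365  2.30701698 11.19709904] [ 0.47380713 -0.5194066  -0.0998313 ]
```

Request:
arm_command:
  series:
    - {"turn": [0,0,0.03],"offset": [0,0,0],"jaw": 255}
    - {"turn": [0,0,0.03],"offset": [0,0,0],"jaw": 255}
    - {"turn": [0,0,0],"offset": [0,0,0],"jaw": 255}

```text
time_s: 16.18
tcp_pos: [0.5374, -0.2047, 0.2254]
ee_rot: [-180.0, -0.1, -17.3]
contact_force: [2.2, 1.6, 12.0]
width: 0.0148
grip_force: 79.8
```

```bash
python3 -c "
from h import *
s=env.observe();print(s['tcp_pos'],s['ee_rot'],s['contact_force'],s['ft_torque'])"
```

```text
[ 0.53737207 -0.2047279   0.22538018] [-1.79969150e+02 -1.07622010e-01 -1.72831338e+01] [ 2.2498919   1.55186792 12.02985878] [ 0.3615007  -0.55315279  1.70858239]
```

The torque jumped to 1.7 N m, so the handle is on its locked stop. I'll relax the twist, open and withdraw upward.

Request:
arm_command:
  series:
    - {"turn": [0,0,-0.03],"offset": [0,0,0],"jaw": 255}
    - {"turn": [0,0,0],"offset": [0,0,0],"jaw": 0}
    - {"turn": [0,0,0],"offset": [0,0,0],"jaw": 0}
    - {"turn": [0,0,0],"offset": [0,0,0],"jaw": 0}
    - {"turn": [0,0,0],"offset": [0,0,0],"jaw": 0}
    - {"turn": [0,0,0],"offset": [0,0,0],"jaw": 0}
    - {"turn": [0,0,0],"offset": [0,0,0],"jaw": 0}
    - {"turn": [0,0,0],"offset": [0,0,0],"jaw": 0}

```text
time_s: 17.18
tcp_pos: [0.5368, -0.2057, 0.2242]
ee_rot: [180.0, 0.0, -15.8]
contact_force: [0.0, 0.5, 0.4]
width: 0.0852
grip_force: 0.0
```

Request:
arm_command:
  series:
    - {"turn": [0,0,0],"offset": [0,0,-1.5],"jaw": 0}
    - {"turn": [0,0,0],"offset": [0,0,-3],"jaw": 0}
    - {"turn": [0,0,0],"offset": [0,0,-3],"jaw": 0}
    - {"turn": [0,0,0],"offset": [0,0,-3],"jaw": 0}
    - {"turn": [0,0,0],"offset": [-4,-3,0],"jaw": 0}
    - {"turn": [0,0,0],"offset": [-4,-3,0],"jaw": 0}
    - {"turn": [0,0,0],"offset": [-4,-3,0],"jaw": 0}
    - {"turn": [0,0,0],"offset": [-3,-4,0],"jaw": 0}
    - {"turn": [0,0,0],"offset": [-2,-4,0],"jaw": 0}
    - {"turn": [0,0,0],"offset": [0,0,0],"jaw": 0}

```text
time_s: 18.42
tcp_pos: [0.4188, 0.0061, 0.3307]
ee_rot: [-180.0, -0.1, -15.6]
contact_force: [0.5, -0.8, -0.3]
width: 0.0853
grip_force: 0.0
```

```bash
python3 - <<'E'
from h import *
S=env.grab_frame("side");T=env.grab_frame("top")
for f in(S,T): print(cv2.minAreaRect(green(f)))
I=np.hstack([cv2.resize(S[60:260,220:390],(382,450),interpolation=2),cv2.resize(T[130:250,290:400],(412,450),interpolation=2)]);cv2.imwrite("pics/e.png",I[:,:,::-1])
E
```

```text
Traceback (most recent call last):
  File "h.py", line 15, in green
    c=max(cv2.findContours(m,0,2)[0],key=cv2.contourArea); return c
ValueError: max() iterable argument is empty
```

Request:
arm_command:
  series:
    - {"turn": [0,0,0],"offset": [-3.7,-4.1,0],"jaw": 0}
    - {"turn": [0,0,0],"offset": [-3.7,-4.1,0],"jaw": 0}
    - {"turn": [0,0,0],"offset": [-3.7,-4.1,0],"jaw": 0}
    - {"turn": [0,0,0],"offset": [-3.7,-4.1,0],"jaw": 0}
    - {"turn": [0,0,0],"offset": [-3.7,-4.1,0],"jaw": 0}
    - {"turn": [0,0,0],"offset": [-3.7,-4.1,0],"jaw": 0}
    - {"turn": [0,0,0],"offset": [-3.7,-4.1,0],"jaw": 0}
    - {"turn": [0,0,0],"offset": [-3.7,-4.1,0],"jaw": 0}
    - {"turn": [0,0,0],"offset": [-3.7,-4.1,0],"jaw": 0}
    - {"turn": [0,0,0],"offset": [0,0,0],"jaw": 0}

```text
time_s: 19.77
tcp_pos: [0.1987, 0.4514, 0.3287]
ee_rot: [180.0, 0.0, -15.6]
contact_force: [0.8, -0.3, 0.9]
width: 0.0852
grip_force: 0.0
```

```bash
python3 - <<'E'
from h import *
S=env.grab_frame("side");T=env.grab_frame("top")
I=np.hstack([cv2.resize(S[60:260,220:390],(382,450),interpolation=2),cv2.resize(T[130:250,290:400],(412,450),interpolation=2)]);cv2.imwrite("pics/e.png",I[:,:,::-1])
r=[cv2.minAreaRect(green(f)) for f in(S,T)];print(r,cross(r[0][0],r[1][0]))
E
```

```text
[((308.7500305175781, 140.75001525878906), (26.16295051574707, 16.970561981201172), 45.0), ((342.79412841796875, 192.82354736328125), (14.067066192626953, 24.4960994720459), 14.03624439239502)] (array([ 0.53579082, -0.20082867,  0.2133327 ]), np.float64(0.000841950397136888))
```

View pics/e.png

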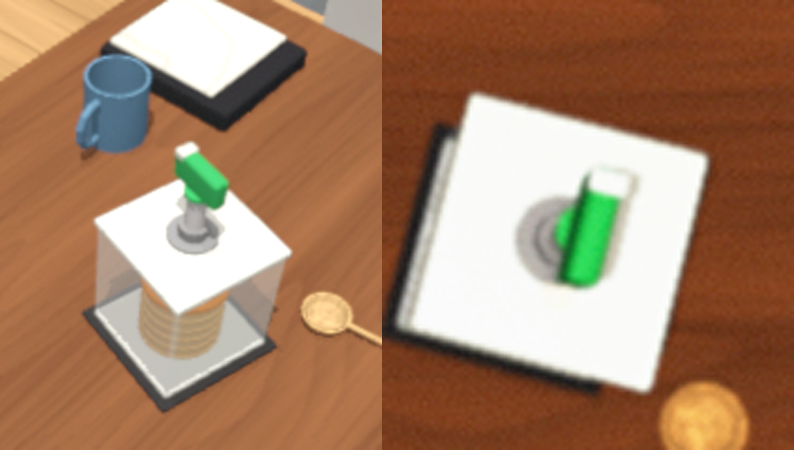

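The handle is back parallel to the lid edges (14°, as at the start). The rod has stayed about 35 mm lower, which matches the 34 mm push, and the orange disc rests on the crackers. The nearby mug and spoon haven't moved.

```bash
python3 -c "
from rig import env
print(env.close_job())"
```

```text
the job is handed in; nothing more can be done
None
```

The job is handed in, with no verdict shown: the rod was unlocked, pushed down about 34 mm until the disc pressed the crackers with an estimated 7 N, then locked at the clockwise stop and released; the final pictures show it staying down.

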